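Seal the bench steriliser with one turn of its hand wheel

TASK

The lid of the bench-top pressure steriliser is only finger-tight: push the hand wheel on top round by its upright black handle, clockwise seen from above, through exactly one full turn, so that the handle comes to rest where it started, without overtightening it or turning it backwards. Push gently with the fingertips, then come clear, and leave the things on the bench where they stand.

Things in the scene. Friction and masses are not known exactly. Their poses are not given: they have to be found in the camera images.
- steriliser: Round stainless pot (208 mm across) on a white electric base (244 mm across) with a blue-faced control box towards its -x; fixed to the bench. Origin: centre of its underside on the bench, z up. A dark bridge bar 34 mm wide and 262 mm long lies along its y axis over the lid, top at 205 mm; gauge and valves on the lid are all below 205 mm. The hand wheel stands on its vertical axis.
- wheel_hub (a point): Point on the vertical axis of the hand wheel, level with the foot of its black handle, 258 mm above the bench. The grey and steel wheel is 160 mm across: a round-bar rim (radius 71 mm to the bar's centre, bar 18 mm thick, its top 6 mm below this point), three spokes and a hub, all at least 6 mm below this point except the 28 mm wide boss right under the black handle (1 mm below). All round the wheel it is clear above that height.
- handle: Upright black handle standing on the wheel at the end of one spoke, 68 mm from the wheel's axis: round, 20 mm across at the foot, 26 mm from half-way up, 60 mm tall, free to revolve on its own pin. Origin: centre of its foot, 258 mm above the bench (top at 318 mm); z up. At the start it may stand at any angle round the wheel.
- wheel (a joint): Turn of the hand wheel in rad: 0 as found at the start, growing clockwise seen from above; one full turn is 6.283. It takes about 5 N at the handle to turn and stays where it is left; it has no spring and no stop or click at one turn (stops only at -1.6 and 9.4). The screw draws the wheel 4 mm down per turn.
- bottle_a: Amber media bottle with blue cap, 57 mm across, 108 mm tall, beside the steriliser; loose. Origin: centre of its underside. Leave it alone.
- bottle_b: Second amber media bottle like the first; loose. Origin: centre of its underside. Leave it alone.
- dishes: Stack of four clear dishes with coloured medium, 91 mm across, 62 mm tall; loose. Origin: centre of its underside. Leave it alone.
- burner: Burner on a green cartridge 76 mm across, 165 mm tall; loose. Origin: centre of its underside. Leave it alone.
- beaker: Glass beaker, 70 mm across, 95 mm tall; loose. Origin: centre of its underside. Leave it alone.
- tip_box: White box with blue lid, 87 x 124 mm, 66 mm tall; loose. Origin: centre of its underside. Leave it alone.
- spatula: Steel spatula with black grip lying on the bench, 185 mm long, along its x axis; loose. Origin: centre of its underside. Leave it alone.

How it is judged:
On the way, in this order (a step that is already met when the one before it is completed fails the run):
1. the fingers push the handle past a quarter of a turn (value of joint wheel between 1.57 and 4.4 rad and contact force between the fingers and handle above 0.5 N), for 0.05 s.
2. the fingers push the handle past three quarters of a turn (value of joint wheel above 4.71 rad and contact force between the fingers and handle above 0.5 N), for 0.05 s.
At the end, for the whole second after the job is handed in: The wheel stands still one full turn (6.283 rad, within 0.2 rad) clockwise of its start; bottles, dishes, spatula, tip box, burner and beaker lie within 30 mm of where they were, upright (value of joint wheel between 6.083 and 6.483 rad and velocity of joint wheel between -0.05 and 0.05 rad/s and distance of each of bottle_a, bottle_b, dishes, burner, beaker, tip_box, spatula from where it was at the start of the episode below 0.03 m and angle between each of bottle_a, bottle_b, dishes, burner, beaker, tip_box's own z axis and vertical below 0.3 rad); the robot touches nothing.
It fails at once if overtightened: pushed more than 0.5 rad beyond one turn (value of joint wheel above 6.783 rad).
It fails at once if turned backwards by more than 0.3 rad (value of joint wheel below -0.3 rad).
It fails at once if the handle squeezed or shoved with more than 20 N (contact force between the fingers and handle above 20 N).
It fails at once if a bystander moved, lifted or tipped (distance of any of bottle_a, bottle_b, dishes, burner, beaker, tip_box, spatula from where it was at the start of the episode above 0.03 m or angle between any of bottle_a, bottle_b, dishes, burner, beaker, tip_box's own z axis and vertical above 0.3 rad).
It also fails if it takes over 54 s, if anything falls off the work surface, if the arm or the gripper's body presses on something with over 40 N, if the wrist force passes 120 N, or if a joint passes its speed limit or range.

ROBOT

A 6-joint arm with a two-finger parallel gripper is mounted at the origin on the work surface. World frame = base frame: x ahead of the robot, y to its left, z up, the work surface at z = 0. Lengths are in m, angles in rad, forces in N, time in s.
With the tool pointing down it reaches from about 0.25 to 0.775 m from the base axis. Payload 4 kg.
Tool frame: the origin (TCP) lies midway between the tips of the shut fingers; the grasp point (between the pads) lies 19 mm behind it (robot.tcp_to_grasp is the distance from the TCP to the grasp point, in m); x points along the fingers, y is the direction in which the jaws open and shut, and the axes are right-handed (so a half turn about x gives the same grasp; the last joint's range is limited). The gripper opens to 94 mm and grips with 3 to 60 N. Pads are 16 mm wide; open, the fingers measure 119 mm over their backs; the gripper's body (75 mm by 177 mm) begins 78 mm behind the grasp point.
Start: joints at [-0.103, 0.087, 1.371, -0, 1.684, -0.103], TCP at [0.55, -0, 0.206] pointing down, gripper open.
Joint ranges: [-3.1, 3.1], [-0.76, 2.03], [0.27, 2.55], [-1.08, 4.22], [0.17, 2.65], [-2.57, 2.57]. Speed limits (rad/s): [2.79, 2.79, 3.14, 3.14, 3.14, 3.14].

INTERFACE

Orientations are given as [roll, pitch, yaw] about the fixed x, y, z axes, in that order (R = Rz(yaw) Ry(pitch) Rx(roll)).
In Python, from bench import robot gives the robot as it stands.
- The arm moves only by the tool send_rows, never from a script. Its argument "increments" is a list of rows, each a list of 5 numbers: the opening, from -1 (shut) to 1 (fully open), so that 0 is half open, then the shift along the tool's x, y, z in m, then the turn about the tool's x in rad. In form: [[hand, tx, ty, tz, roll], ...]. A call has 1 to 5 rows; each row is the pose to reach, as a shift and turn from the pose commanded when the call began, along the tool's axes at that moment; what a row does not reach only later rows make up. A row lasts 1/12 s, in which the tool goes at most 41.7 mm and 7.16 degrees, less where a joint would pass 70% of its speed; a pose out of reach is approached as far as the arm can. A call with a gripper value outside its range is refused whole. The fingers move at their own pace and stop on an object; the grip force is fixed at half the most. Time passes only in rows, so rows that repeat a pose let the fingers close. It gives the time, the measured TCP pose, the force and the opening at its end, in the units of the state.
- robot.get_obs(): the state, without advancing time (a new reading comes with each control period).
- robot.snapshot(name): name is "scene" or "side" or "wrist"; returns a dict with "image" (420x560x3 uint8, red, green, blue), "intrinsics" (3x3 intrinsics, pixels), "world_from_camera" (4x4, takes a point from camera to world coordinates). Camera axes: x right, y down, z forward; pixel columns grow to the right and rows downward; lengths in m; the calibration is good to about 2 mm. The wrist camera is an equidistant fisheye: a pixel r from the principal point sees the ray r / f radians off the axis. A picture is of the moment at which its call begins. There is no depth.
- robot.close_job(): hands the job in, once; it reports no verdict.
The state is a dict: "time": time; "joint_positions": joint angles; "qvel": joint speeds; "joint_torque": joint torques, N m; "tool_pos": TCP position; "ee_rot": TCP orientation; "wrist_force": force on the tool from outside, world axes, zero at the start; "wrist_torque": the same for the moment, N m; "width": finger opening in m.
Only numpy, scipy, OpenCV 4.12 (cv2) and the standard library are available. Lean on these libraries where they do the work, as an engineer would, in place of code of your own. Each camera call takes 0.05 s, during which the arm holds its last target.

## Working session

There is one attempt and no reset: what is moved stays moved. The work goes in short steps, Python scripts to look and compute and a tool call to move; the robot and the scene stay as the last step left them, time stands still between calls to the robot, and variables do not carry over. Pictures are saved under pics/ and viewed, and the job is handed in when it is done.

Besides the shell and the picture viewer there is one more tool, called after "Emit:" as name(argument=value, ...), one argument or row to a line, values as JSON. send_rows: Moves the arm, as the interface text tells. Its arguments: {"type":"object","properties":{"increments":{"type":"array"}},"required":["increments"]}

```bash
mkdir -p pics; ls; python3 - <<'E'
from bench import robot
import cv2,numpy as np
o=robot.get_obs()
for k in o: print(k,np.round(o[k],4))
for n in ["scene","side","wrist"]:
    s=robot.snapshot(n); cv2.imwrite(f"pics/{n}0.png",s["image"][:,:,::-1])
    print(n,np.round(s["intrinsics"],2).tolist(),np.round(s["world_from_camera"],4).tolist())
E
```

```text
pics
time 0.0
joint_positions [-0.1031  0.0873  1.371  -0.      1.6831 -0.1031]
qvel [-0.0007  0.0003 -0.002   0.0014 -0.0008  0.0014]
joint_torque [ 2.04000e-02 -3.28318e+01 -2.90490e+01  6.53000e-02  2.08100e-01
 -1.60000e-03]
tool_pos [ 0.5501 -0.      0.2053]
ee_rot [ 1.451   1.5706 -0.1198]
wrist_force [ 0.0261 -0.5178 -0.0206]
wrist_torque [-0.0012 -0.0239 -0.0078]
width 0.0939
scene [[475.3, 0.0, 274.64], [0.0, 475.3, 214.4], [0.0, 0.0, 1.0]] [[0.281, 0.5955, -0.7526, 1.6761], [0.9596, -0.1623, 0.2299, -0.3362], [0.0148, -0.7868, -0.617, 1.0626], [0.0, 0.0, 0.0, 1.0]]
side [[396.76, 0.0, 278.66], [0.0, 396.76, 208.74], [0.0, 0.0, 1.0]] [[0.9482, -0.2385, 0.2098, 0.2811], [-0.3176, -0.712, 0.6262, -0.8262], [0.0001, -0.6605, -0.7509, 1.1301], [0.0, 0.0, 0.0, 1.0]]
wrist [[325.19, 0.0, 281.31], [0.0, 325.19, 215.3], [0.0, 0.0, 1.0]] [[1.0, 0.0, -0.0001, 0.5502], [-0.0, -0.9676, -0.2523, 0.0725], [-0.0001, 0.2523, -0.9676, 0.384], [0.0, 0.0, 0.0, 1.0]]
```

View pics/scene0.png

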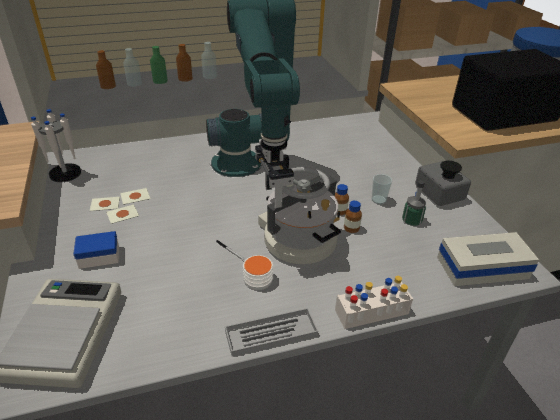

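View pics/side0.png

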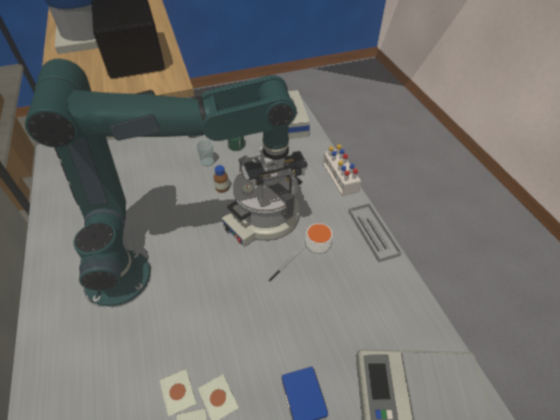

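View pics/wrist0.png

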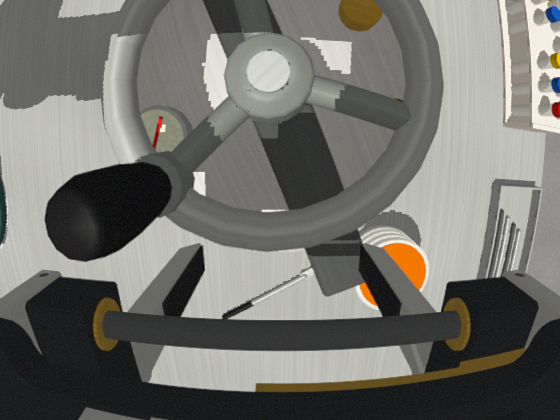

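```bash
cat > h.py <<'E'
import numpy as np,cv2
from bench import robot
def ray(s,name,u,v):
    K=s["intrinsics"];T=s["world_from_camera"]
    x=(u-K[0,2])/K[0,0];y=(v-K[1,2])/K[1,1]
    if name=="wrist":
        r=np.hypot(x,y);d=np.array([x/r*np.sin(r),y/r*np.sin(r),np.cos(r)]) if r>1e-9 else np.array([0,0,1.])
    else: d=np.array([x,y,1.])
    return T[:3,3],T[:3,:3]@d
def onz(s,n,u,v,z):
    o,d=ray(s,n,u,v);return o+d*(z-o[2])/d[2]
def proj(s,name,P):
    K=s["intrinsics"];T=s["world_from_camera"]
    p=(np.asarray(P,float)-T[:3,3])@T[:3,:3]
    if name=="wrist":
        rr=np.hypot(p[...,0],p[...,1]);th=np.arctan2(rr,p[...,2]);k=th/np.maximum(rr,1e-9)
        x,y=p[...,0]*k,p[...,1]*k
    else: x,y=p[...,0]/p[...,2],p[...,1]/p[...,2]
    return np.stack([x*K[0,0]+K[0,2],y*K[1,1]+K[1,2]],-1)
def overlay(s,name,c,th,out,zdrop=0,crop=None,sc=1):
    im=cv2.resize(s["image"][:,:,::-1].copy(),None,fx=sc,fy=sc,interpolation=cv2.INTER_CUBIC)
    a=np.linspace(0,2*np.pi,80)
    def poly(P,col):
        q=proj(s,name,P)*sc; cv2.polylines(im,[np.round(q).astype(int)],True,col,1)
    circ=lambda x,y,r,z:np.stack([x+r*np.cos(a),y+r*np.sin(a),0*a+z],-1)
    for r,z in((.080,.243),(.062,.243)):poly(circ(*c,r,z-zdrop),(0,255,0))
    hx,hy=c[0]+.068*np.cos(th),c[1]+.068*np.sin(th)
    poly(circ(hx,hy,.010,.258-zdrop),(0,0,255));poly(circ(hx,hy,.013,.290-zdrop),(0,255,255));poly(circ(hx,hy,.013,.318-zdrop),(255,0,255))
    if crop: im=im[crop[1]*sc:crop[3]*sc,crop[0]*sc:crop[2]*sc]
    cv2.imwrite(out,im)
E
python3 - <<'E'
from h import *
s=robot.snapshot("wrist")
from scipy.optimize import least_squares
pts=[(105,95),(442,75),(270,250),(375,207),(137,75),(408,60)]
outer=[onz(s,"wrist",*p,.243)[:2] for p in pts[:4]]
f=lambda x:[np.hypot(*(p-x))-.080 for p in outer]
r=least_squares(f,[.55,.08]);print(r.x,r.fun)
b=onz(s,"wrist",165,178,.258);t=onz(s,"wrist",85,225,.318);print(b,t)
d=b[:2]-r.x;print(np.hypot(*d),np.arctan2(d[1],d[0]))
d=t[:2]-r.x;th=np.arctan2(d[1],d[0]);print(np.hypot(*d),th)
overlay(s,"wrist",r.x,th,"pics/ov1.png")
overlay(robot.snapshot("scene"),"scene",r.x,th,"pics/ov2.png",crop=(220,130,400,290),sc=4)
E
```

```text
[0.54503055 0.10095829] [-0.00154731 -0.00021552  0.00181141 -0.00214649]
[0.50273433 0.05537324 0.258     ] [0.50266715 0.05287838 0.318     ]
0.062184944614967215 -2.318788305221741
0.06408069577250584 -2.293072985811053
```

View pics/ov1.png

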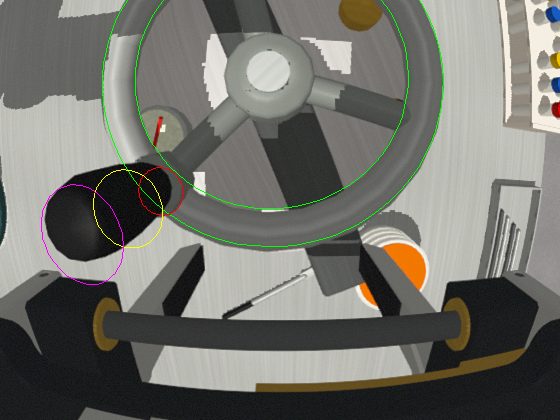

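View pics/ov2.png

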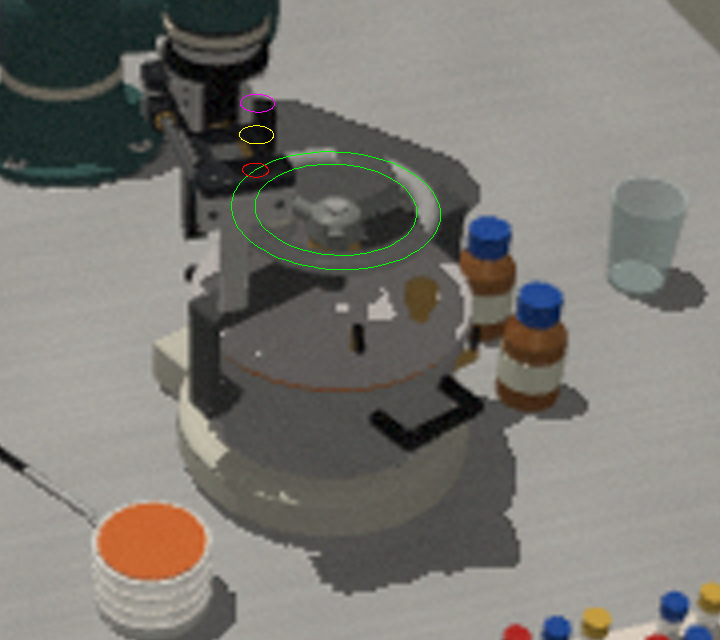

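Emit:
send_rows(
  increments=[
    [-1,-0.04,0,0,0],
    [-1,-0.08,0,0,0],
    [-1,-0.12,0,0,0],
    [-1,-0.16,0,0,0],
    [-1,-0.16,0,0,0],
  ],
)

```text
time: 0.67
tool_pos: [0.5513, -0.0001, 0.3747]
ee_rot: [1.47, 1.556, -0.101]
wrist_force: [-1.1, 0.4, -0.5]
width: 0.0643
```

```bash
python3 - <<'E'
from h import *
from scipy.spatial.transform import Rotation as Ro
o=robot.get_obs();print(o["tool_pos"],o["time"],o["width"]);print(Ro.from_euler("xyz",o["ee_rot"]).as_matrix().round(3))
s=robot.snapshot("wrist");cv2.imwrite("pics/w1.png",s["image"][:,:,::-1])
overlay(s,"wrist",(.545,.101),-2.36,"pics/ov3.png",crop=(140,0,540,300),sc=2)
s=robot.snapshot("scene")
overlay(s,"scene",(.545,.101),-2.36,"pics/ov4.png",crop=(220,130,400,280),sc=4)
E
```

```text
[ 5.51343371e-01 -1.32455695e-04  3.74692036e-01] 0.6667 0.06430259956648157
[[ 0.015  1.    -0.   ]
 [-0.001  0.    -1.   ]
 [-1.     0.015  0.001]]
```

View pics/ov3.png

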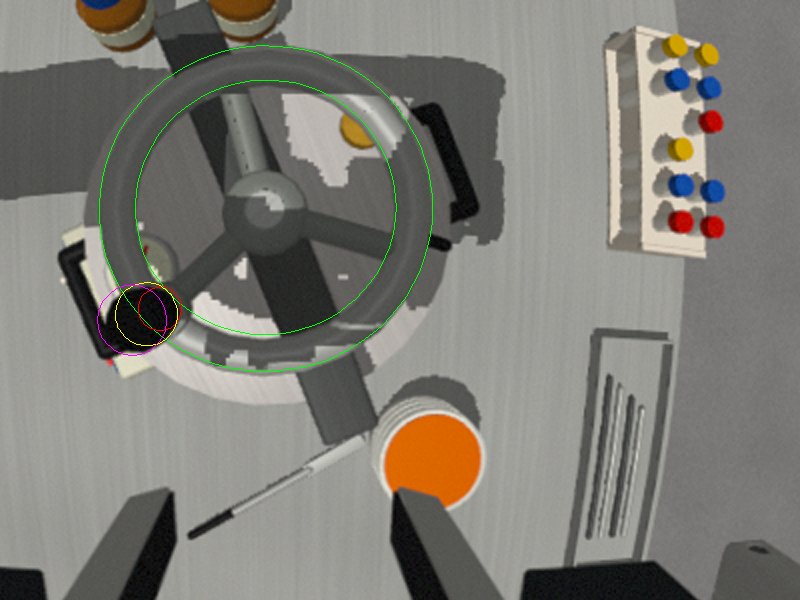

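View pics/ov4.png

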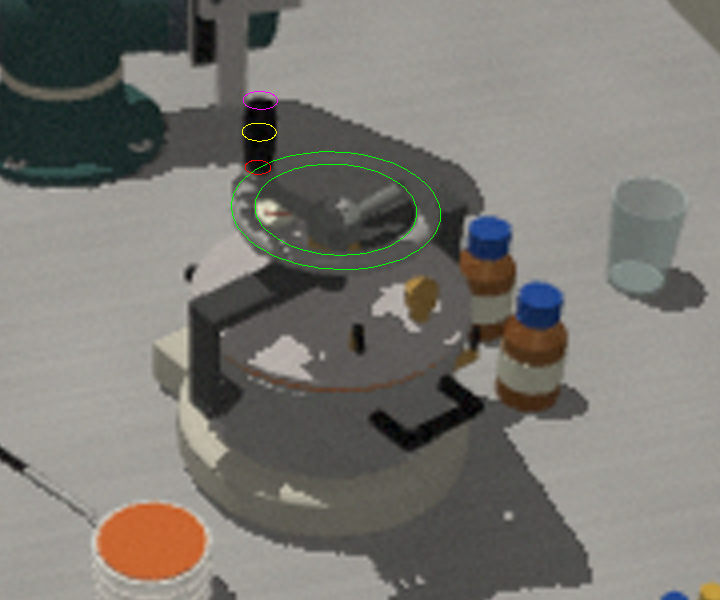

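```bash
cat > plan.py <<'E'
import numpy as np
C=np.array([.545,.101]);TH0=-2.36
def handle(p,R=.068,hx=.0125,hy=.008,r=.013):
    """cw-most... handle angle touching box at p, ahead clockwise"""
    phi=np.arctan2(*(p-C)[::-1])
    for l in np.arange(0.05,1.2,.002):
        h=C+R*np.array([np.cos(phi-l),np.sin(phi-l)])
        d=np.abs(h-p)-[hx,hy]
        if np.hypot(*np.maximum(d,0))>=r: return l
if __name__=="__main__":
    for k in range(0,400,15):
        a=TH0+.6-np.radians(k);p=C+.068*np.array([np.cos(a),np.sin(a)])
        l=handle(p);print(k,p.round(4),"lag",round(l,3),"turn",round(TH0-(a-l),3))
E
python3 plan.py
python3 -c "
from h import *
o=robot.get_obs();print(o['tool_pos'],o['width'],o['time'])"
```

```text
0 [0.5322 0.0342] lag 0.406 turn -0.194
15 [0.5154 0.0398] lag 0.412 turn 0.074
30 [0.5005 0.0496] lag 0.386 turn 0.31
45 [0.4887 0.0628] lag 0.342 turn 0.527
60 [0.4808 0.0787] lag 0.316 turn 0.763
75 [0.4772 0.0961] lag 0.312 turn 1.021
90 [0.4782 0.1138] lag 0.332 turn 1.303
105 [0.4838 0.1306] lag 0.382 turn 1.615
120 [0.4936 0.1455] lag 0.412 turn 1.906
135 [0.5068 0.1573] lag 0.406 turn 2.162
150 [0.5227 0.1652] lag 0.382 turn 2.4
165 [0.5401 0.1688] lag 0.38 turn 2.66
180 [0.5578 0.1678] lag 0.406 turn 2.948
195 [0.5746 0.1622] lag 0.412 turn 3.215
210 [0.5895 0.1524] lag 0.386 turn 3.451
225 [0.6013 0.1392] lag 0.342 turn 3.669
240 [0.6092 0.1233] lag 0.316 turn 3.905
255 [0.6128 0.1059] lag 0.312 turn 4.163
270 [0.6118 0.0882] lag 0.332 turn 4.444
285 [0.6062 0.0714] lag 0.382 turn 4.756
300 [0.5964 0.0565] lag 0.412 turn 5.048
315 [0.5832 0.0447] lag 0.406 turn 5.304
330 [0.5673 0.0368] lag 0.382 turn 5.542
345 [0.5499 0.0332] lag 0.38 turn 5.801
360 [0.5322 0.0342] lag 0.406 turn 6.089
375 [0.5154 0.0398] lag 0.412 turn 6.357
390 [0.5005 0.0496] lag 0.386 turn 6.593
[ 5.50443627e-01 -6.89292461e-05  3.66783615e-01] 0.0560234058768394 0.7667
```

Emit:
send_rows(
  increments=[
    [-1,0,-0.007,-0.017,0],
    [-1,0,-0.012,-0.034,0],
    [-1,0,-0.012,-0.034,0],
    [-1,0,-0.012,-0.034,0],
    [-1,0,-0.012,-0.034,0],
  ],
)

```text
time: 1.18
tool_pos: [0.5377, 0.0336, 0.3631]
ee_rot: [-1.486, 1.567, -3.057]
wrist_force: [0.4, -0.1, -2.6]
width: 0.0228
```

Emit:
send_rows(
  increments=[
    [-1,0.02,0,0,0],
    [-1,0.04,0,0,0],
    [-1,0.06,0,0,0],
    [-1,0.08,0,0,0],
    [-1,0.093,0,0,0],
  ],
)

```text
time: 1.6
tool_pos: [0.5372, 0.0331, 0.2688]
ee_rot: [-1.527, 1.566, -3.099]
wrist_force: [0.0, 0.2, -1.1]
width: 0.0009
```

Emit:
send_rows(
  increments=[
    [-1,0,0,0,0],
    [-1,0,0,0,0],
  ],
)

```text
time: 1.77
tool_pos: [0.5375, 0.0333, 0.271]
ee_rot: [-1.545, 1.568, -3.117]
wrist_force: [-1.1, 0.1, -1.8]
width: 0.0006
```

```bash
python3 - <<'E'
from h import *
o=robot.get_obs()
for k in("time","tool_pos","ee_rot","wrist_force","width"):print(k,np.round(o[k],4))
s=robot.snapshot("wrist")
overlay(s,"wrist",(.545,.101),-2.36,"pics/ov5.png",crop=(50,0,450,300),sc=2)
E
```

```text
time 1.7667
tool_pos [0.5375 0.0333 0.271 ]
ee_rot [-1.545   1.5676 -3.1168]
wrist_force [-1.1123  0.0669 -1.8194]
width 0.0006
```

View pics/ov5.png

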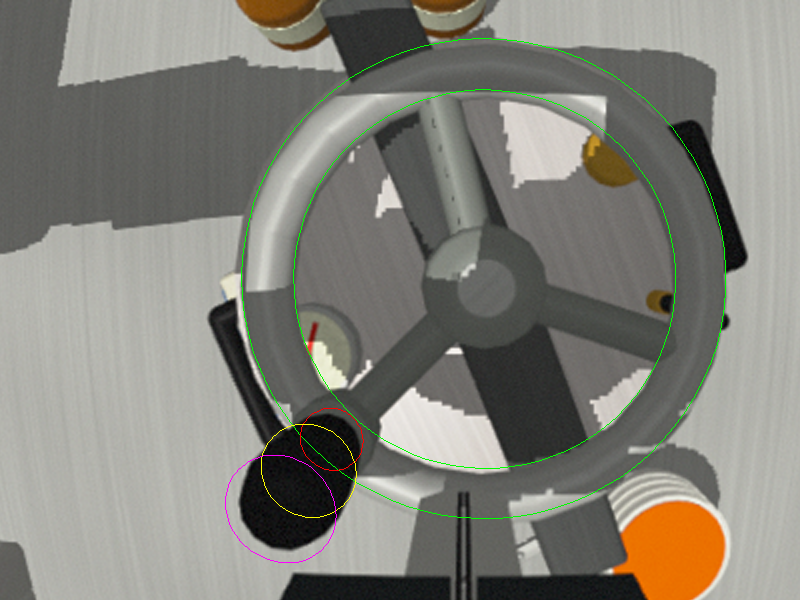

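Emit:
send_rows(
  increments=[
    [-1,0,-0.004,-0.001,0],
    [-1,0,-0.008,-0.001,0],
    [-1,0,-0.012,-0.002,0],
    [-1,0,-0.015,-0.003,0],
    [-1,0,-0.018,-0.004,0],
  ],
)

```text
time: 2.23
tool_pos: [0.5197, 0.0381, 0.2732]
ee_rot: [1.519, 1.569, -0.052]
wrist_force: [0.6, 1.1, -1.1]
width: 0.0005
```

Emit:
send_rows(
  increments=[
    [-1,0,-0.002,-0.001,0],
    [-1,0,-0.004,-0.002,0],
    [-1,0,-0.007,-0.003,0],
    [-1,0,-0.01,-0.005,0],
  ],
)

```text
time: 2.57
tool_pos: [0.5112, 0.0421, 0.2731]
ee_rot: [1.129, 1.566, -0.443]
wrist_force: [3.0, -2.9, -2.5]
width: 0.0005
```

```bash
python3 - <<'E'
from h import *
o=robot.get_obs()
for k in("time","tool_pos","ee_rot","wrist_force","width"):print(k,np.round(o[k],4))
s=robot.snapshot("wrist")
cv2.imwrite("pics/w6.png",s["image"][:,:,::-1])
E
```

```text
time 2.5667
tool_pos [0.5112 0.0421 0.2731]
ee_rot [ 1.1286  1.5665 -0.4433]
wrist_force [ 2.9693 -2.9059 -2.4525]
width 0.0005
```

View pics/w6.png

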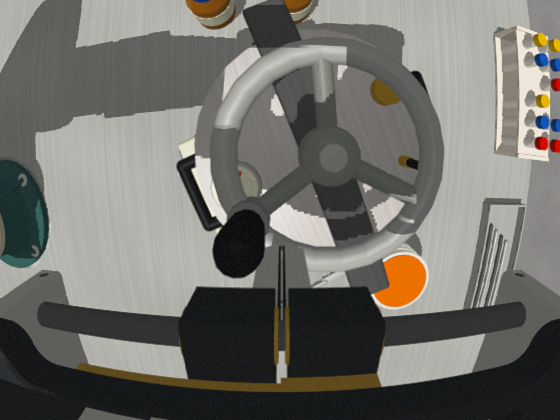

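```bash
python3 - <<'E'
from plan import *
p=np.array([.510,.043]);a=np.arctan2(*(p-C)[::-1]);i=0
while True:
    rows=[]
    for j in range(1,6):
        q=C+.068*np.array([np.cos(a-np.radians(4*j)),np.sin(a-np.radians(4*j))])
        rows.append([round((q-p)[0]*1e3,1),round(-(q-p)[1]*1e3,1)])
    r=np.round(np.array(rows[-1]))
    p=p+np.array([r[0],-r[1]])/1e3;a=np.arctan2(*(p-C)[::-1]);l=handle(p);i+=1
    print(i,rows,"end",r,p.round(4),"handle",round((TH0-a+l)%(2*np.pi),3))
    if i>=18:break
E
```

```text
1 [[np.float64(-4.1), np.float64(-2.4)], [np.float64(-7.9), np.float64(-5.2)], [np.float64(-11.5), np.float64(-8.4)], [np.float64(-14.8), np.float64(-11.7)], [np.float64(-17.9), np.float64(-15.3)]] end [-18. -15.] [0.492 0.058] handle 0.454
2 [[np.float64(-2.7), np.float64(-3.9)], [np.float64(-5.3), np.float64(-7.9)], [np.float64(-7.6), np.float64(-12.1)], [np.float64(-9.6), np.float64(-16.4)], [np.float64(-11.3), np.float64(-20.8)]] end [-11. -21.] [0.481 0.079] handle 0.768
3 [[np.float64(-1.7), np.float64(-4.4)], [np.float64(-2.8), np.float64(-9.1)], [np.float64(-3.5), np.float64(-13.7)], [np.float64(-3.9), np.float64(-18.5)], [np.float64(-4.0), np.float64(-23.2)]] end [ -4. -23.] [0.477 0.102] handle 1.112
4 [[np.float64(0.2), np.float64(-4.7)], [np.float64(0.8), np.float64(-9.5)], [np.float64(1.7), np.float64(-14.1)], [np.float64(2.9), np.float64(-18.7)], [np.float64(4.4), np.float64(-23.2)]] end [  4. -23.] [0.481 0.125] handle 1.506
5 [[np.float64(2.2), np.float64(-4.3)], [np.float64(4.3), np.float64(-8.5)], [np.float64(6.7), np.float64(-12.6)], [np.float64(9.4), np.float64(-1
[... 2416 characters left out ...]
float64(-4.0), np.float64(2.5)], [np.float64(-8.3), np.float64(4.5)], [np.float64(-12.7), np.float64(6.3)], [np.float64(-17.3), np.float64(7.6)], [np.float64(-21.9), np.float64(8.7)]] end [-22.   9.] [0.558 0.034] handle 5.68
17 [[np.float64(-4.7), np.float64(0.5)], [np.float64(-9.5), np.float64(0.9)], [np.float64(-14.2), np.float64(1.0)], [np.float64(-18.9), np.float64(0.7)], [np.float64(-23.7), np.float64(0.2)]] end [-24.   0.] [0.534 0.034] handle 6.061
18 [[np.float64(-4.7), np.float64(-0.8)], [np.float64(-9.2), np.float64(-2.1)], [np.float64(-13.7), np.float64(-3.7)], [np.float64(-18.1), np.float64(-5.5)], [np.float64(-22.3), np.float64(-7.7)]] end [-22.  -8.] [0.512 0.042] handle 0.131
```

Emit:
send_rows(
  increments=[
    [-1,0,-0.004,-0.0025,0],
    [-1,0,-0.008,-0.005,0],
    [-1,0,-0.0115,-0.0085,0],
    [-1,0,-0.015,-0.0115,0],
    [-1,0,-0.018,-0.015,0],
  ],
)

```text
time: 3.03
tool_pos: [0.4912, 0.0577, 0.2728]
ee_rot: [-0.56, 1.569, -2.132]
wrist_force: [-0.3, -5.0, 0.5]
width: 0.0007
```

Emit:
send_rows(
  increments=[
    [-1,0,-0.0025,-0.004,0],
    [-1,0,-0.005,-0.008,0],
    [-1,0,-0.0075,-0.012,0],
    [-1,0,-0.0095,-0.0165,0],
    [-1,0,-0.011,-0.021,0],
  ],
)

```text
time: 3.45
tool_pos: [0.4806, 0.0794, 0.2725]
ee_rot: [-0.821, 1.571, -2.391]
wrist_force: [0.4, -5.1, -0.1]
width: 0.0004
```

```bash
python3 - <<'E'
from h import *
o=robot.get_obs()
for k in("time","tool_pos","ee_rot","wrist_force","width"):print(k,np.round(o[k],4))
s=robot.snapshot("wrist")
overlay(s,"wrist",(.545,.101),-2.36-.768,"pics/ov7.png")
E
```

```text
time 3.45
tool_pos [0.4806 0.0794 0.2725]
ee_rot [-0.8206  1.5705 -2.3914]
wrist_force [ 0.3767 -5.1426 -0.1107]
width 0.0004
```

View pics/ov7.png

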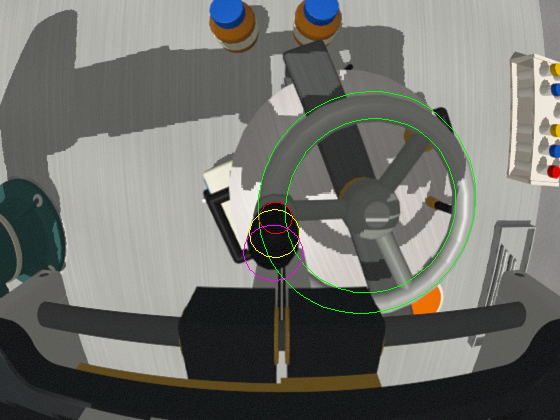

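Emit:
send_rows(
  increments=[
    [-1,0,-0.0015,-0.0045,0],
    [-1,0,-0.003,-0.009,0],
    [-1,0,-0.0035,-0.0135,0],
    [-1,0,-0.004,-0.0185,0],
    [-1,0,-0.004,-0.023,0],
  ],
)

```text
time: 3.92
tool_pos: [0.4768, 0.1023, 0.2722]
ee_rot: [-1.115, 1.57, -2.686]
wrist_force: [-0.6, -5.8, -0.6]
width: 0.0005
```

Emit:
send_rows(
  increments=[
    [-1,0,0,-0.0045,0],
    [-1,0,0.001,-0.0095,0],
    [-1,0,0.0015,-0.014,0],
    [-1,0,0.003,-0.0185,0],
    [-1,0,0.004,-0.023,0],
  ],
)

```text
time: 4.33
tool_pos: [0.4808, 0.1246, 0.2718]
ee_rot: [-0.715, 1.568, -2.287]
wrist_force: [-1.1, -5.8, -1.8]
width: 0.0002
```

Emit:
send_rows(
  increments=[
    [-1,0,0.002,-0.0045,0],
    [-1,0,0.0045,-0.0085,0],
    [-1,0,0.0065,-0.0125,0],
    [-1,0,0.0095,-0.0165,0],
    [-1,0,0.012,-0.02,0],
  ],
)

```text
time: 4.75
tool_pos: [0.4913, 0.1461, 0.2717]
ee_rot: [-1.794, 1.566, 2.919]
wrist_force: [-4.7, -2.3, -0.5]
width: 0.0005
```

Emit:
send_rows(
  increments=[
    [-1,0,0.0035,-0.0035,0],
    [-1,0,0.0065,-0.0065,0],
    [-1,0,0.0105,-0.01,0],
    [-1,0,0.014,-0.0125,0],
    [-1,0,0.018,-0.015,0],
  ],
)

```text
time: 5.17
tool_pos: [0.51, 0.1613, 0.2717]
ee_rot: [-1.947, 1.567, 2.767]
wrist_force: [-5.3, -0.8, -3.0]
width: 0.0005
```

```bash
python3 - <<'E'
from h import *
o=robot.get_obs()
for k in("time","tool_pos","ee_rot","wrist_force","width"):print(k,np.round(o[k],4))
s=robot.snapshot("wrist")
overlay(s,"wrist",(.545,.101),-2.36-2.228,"pics/ov8.png",zdrop=.0015)
s=robot.snapshot("scene")
overlay(s,"scene",(.545,.101),-2.36-2.228,"pics/ov9.png",crop=(220,100,400,250),sc=4,zdrop=.0015)
E
```

```text
time 5.1667
tool_pos [0.51   0.1613 0.2717]
ee_rot [-1.9466  1.567   2.7672]
wrist_force [-5.3263 -0.8312 -3.0047]
width 0.0005
```

View pics/ov8.png

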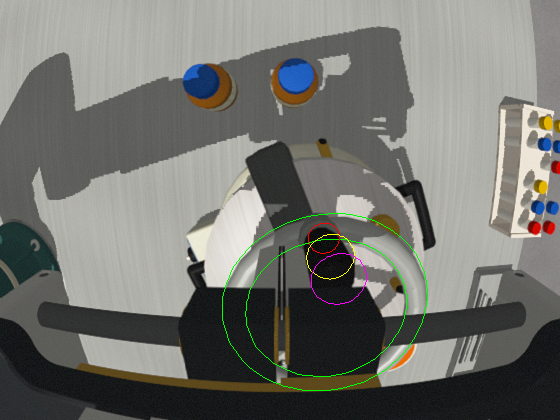

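View pics/ov9.png

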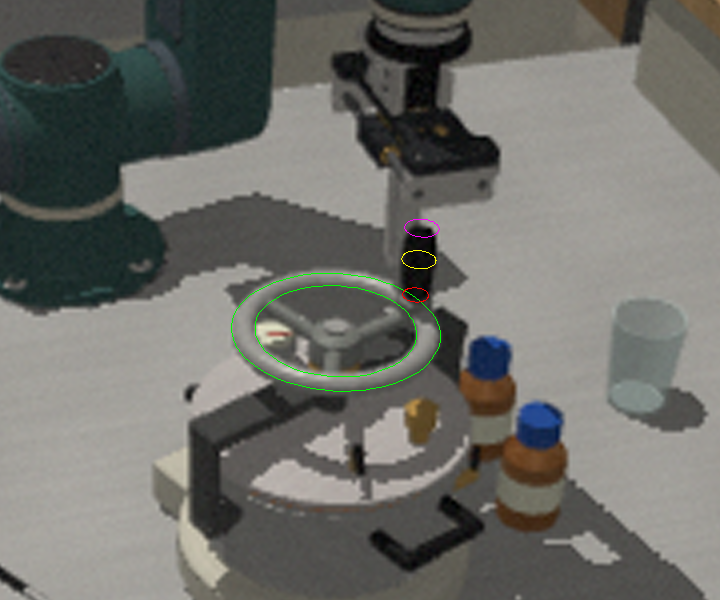

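Emit:
send_rows(
  increments=[
    [-1,0,0.0045,-0.002,0],
    [-1,0,0.0085,-0.004,0],
    [-1,0,0.013,-0.0055,0],
    [-1,0,0.0175,-0.007,0],
    [-1,0,0.022,-0.008,0],
  ],
)

```text
time: 5.68
tool_pos: [0.5323, 0.1685, 0.2716]
ee_rot: [-1.75, 1.568, 2.964]
wrist_force: [-4.9, 0.3, -4.0]
width: 0.0002
```

Emit:
send_rows(
  increments=[
    [-1,0,0.0045,-0.0005,0],
    [-1,0,0.0095,-0.001,0],
    [-1,0,0.014,-0.001,0],
    [-1,0,0.019,-0.0005,0],
    [-1,0,0.024,0,0],
  ],
)

```text
time: 6.1
tool_pos: [0.556, 0.1685, 0.2713]
ee_rot: [-1.696, 1.566, 3.017]
wrist_force: [-5.3, 1.3, -3.1]
width: 0.0007
```

Emit:
send_rows(
  increments=[
    [-1,0,0.0045,0.001,0],
    [-1,0,0.009,0.0025,0],
    [-1,0,0.0135,0.004,0],
    [-1,0,0.018,0.006,0],
    [-1,0,0.022,0.008,0],
  ],
)

```text
time: 6.52
tool_pos: [0.5789, 0.1618, 0.2715]
ee_rot: [-2.688, 1.567, 2.027]
wrist_force: [-3.5, 4.2, -4.1]
width: 0.0004
```

Emit:
send_rows(
  increments=[
    [-1,0,0.004,0.0025,0],
    [-1,0,0.008,0.0055,0],
    [-1,0,0.0115,0.0085,0],
    [-1,0,0.015,0.0115,0],
    [-1,0,0.018,0.015,0],
  ],
)

```text
time: 6.93
tool_pos: [0.5981, 0.1469, 0.2716]
ee_rot: [2.798, 1.567, 1.229]
wrist_force: [0.2, 5.3, -5.3]
width: 0.0003
```

```bash
python3 - <<'E'
from h import *
o=robot.get_obs()
for k in("time","tool_pos","ee_rot","wrist_force","width"):print(k,np.round(o[k],4))
s=robot.snapshot("scene")
overlay(s,"scene",(.545,.101),-2.36-3.579,"pics/ov10.png",crop=(220,130,400,270),sc=4,zdrop=.0023)
E
```

```text
time 6.9333
tool_pos [0.5981 0.1469 0.2716]
ee_rot [2.7977 1.5668 1.2292]
wrist_force [ 0.1653  5.2593 -5.3393]
width 0.0003
```

View pics/ov10.png

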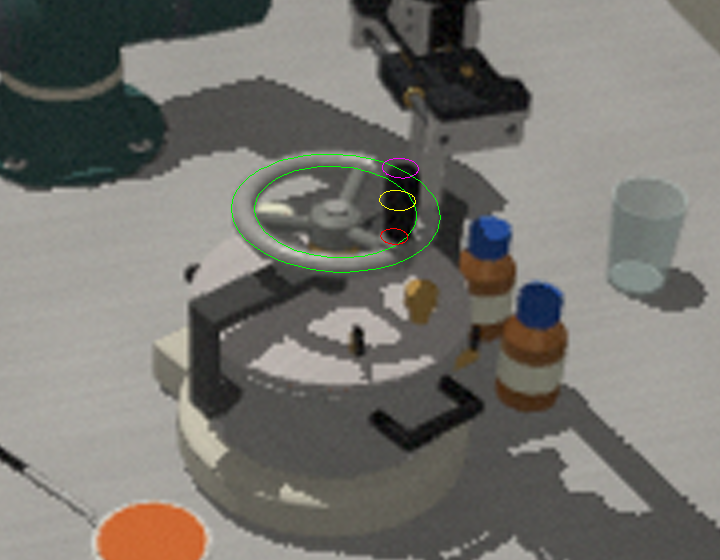

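Emit:
send_rows(
  increments=[
    [-1,0,0.003,0.004,0],
    [-1,0,0.0055,0.0075,0],
    [-1,0,0.008,0.012,0],
    [-1,0,0.01,0.016,0],
    [-1,0,0.012,0.02,0],
  ],
)

```text
time: 7.4
tool_pos: [0.6093, 0.1256, 0.2719]
ee_rot: [-2.897, 1.569, 1.817]
wrist_force: [0.2, 6.0, -4.6]
width: 0.0008
```

Emit:
send_rows(
  increments=[
    [-1,0,0.001,0.0045,0],
    [-1,0,0.0025,0.009,0],
    [-1,0,0.003,0.014,0],
    [-1,0,0.004,0.0185,0],
    [-1,0,0.004,0.023,0],
  ],
)

```text
time: 7.82
tool_pos: [0.6131, 0.1019, 0.2723]
ee_rot: [-2.749, 1.57, 1.963]
wrist_force: [-1.0, 5.4, -6.0]
width: 0.0009
```

Emit:
send_rows(
  increments=[
    [-1,0,0,0.0045,0],
    [-1,0,-0.0005,0.0095,0],
    [-1,0,-0.0015,0.014,0],
    [-1,0,-0.0025,0.019,0],
    [-1,0,-0.004,0.023,0],
  ],
)

```text
time: 8.23
tool_pos: [0.609, 0.0791, 0.2721]
ee_rot: [-2.967, 1.57, 1.745]
wrist_force: [-0.0, 5.7, -6.7]
width: 0.0007
```

Emit:
send_rows(
  increments=[
    [-1,0,-0.0015,0.0045,0],
    [-1,0,-0.0035,0.009,0],
    [-1,0,-0.0055,0.013,0],
    [-1,0,-0.008,0.017,0],
    [-1,0,-0.011,0.021,0],
  ],
)

```text
time: 8.65
tool_pos: [0.5993, 0.0575, 0.2725]
ee_rot: [1.532, 1.567, -0.039]
wrist_force: [2.9, 3.3, -5.3]
width: 0.0002
```

Emit:
send_rows(
  increments=[
    [-1,0,-0.0035,0.0035,0],
    [-1,0,-0.0065,0.007,0],
    [-1,0,-0.0105,0.01,0],
    [-1,0,-0.014,0.0125,0],
    [-1,0,-0.018,0.015,0],
  ],
)

```text
time: 9.07
tool_pos: [0.5802, 0.042, 0.2728]
ee_rot: [0.951, 1.569, -0.62]
wrist_force: [4.5, 0.8, -5.9]
width: 0.0007
```

```bash
python3 - <<'E'
from h import *
o=robot.get_obs()
for k in("time","tool_pos","ee_rot","wrist_force","width"):print(k,np.round(o[k],4))
s=robot.snapshot("wrist")
overlay(s,"wrist",(.545,.101),-2.36-5.353,"pics/ov11.png",zdrop=.0034)
s=robot.snapshot("scene")
overlay(s,"scene",(.545,.101),-2.36-5.353,"pics/ov12.png",crop=(220,130,400,270),sc=4,zdrop=.0034)
E
```

```text
time 9.0667
tool_pos [0.5802 0.042  0.2728]
ee_rot [ 0.9514  1.5688 -0.6203]
wrist_force [ 4.5415  0.7871 -5.9281]
width 0.0007
```

View pics/ov11.png

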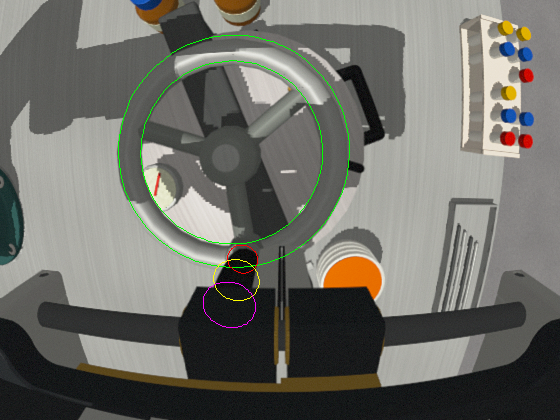

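View pics/ov12.png

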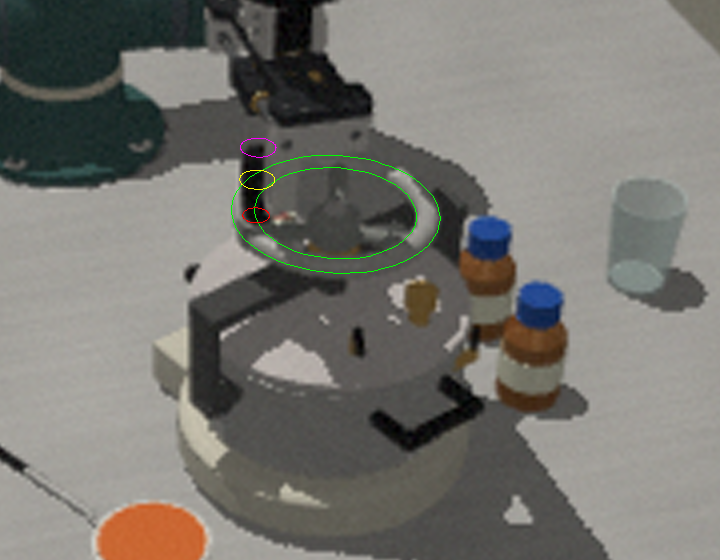

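Emit:
send_rows(
  increments=[
    [-1,0,-0.004,0.0025,0],
    [-1,0,-0.0085,0.0045,0],
    [-1,0,-0.0125,0.0065,0],
    [-1,0,-0.0175,0.0075,0],
    [-1,0,-0.022,0.009,0],
  ],
)

```text
time: 9.58
tool_pos: [0.5577, 0.0339, 0.2729]
ee_rot: [1.516, 1.57, -0.055]
wrist_force: [4.6, -0.1, -3.1]
width: 0.0002
```

Emit:
send_rows(
  increments=[
    [-1,0,-0.0045,0.0005,0],
    [-1,0,-0.0095,0.001,0],
    [-1,0,-0.014,0.001,0],
    [-1,0,-0.019,0.0005,0],
    [-1,0,-0.024,0,0],
  ],
)

```text
time: 10.0
tool_pos: [0.5339, 0.0341, 0.2725]
ee_rot: [1.758, 1.57, 0.187]
wrist_force: [6.3, 0.7, -4.6]
width: 0.0004
```

Emit:
send_rows(
  increments=[
    [-1,0,-0.002,-0.0005,0],
    [-1,0,-0.004,-0.001,0],
    [-1,0,-0.006,-0.0015,0],
    [-1,0,-0.008,-0.002,0],
    [-1,0,-0.008,-0.002,0],
  ],
)

```text
time: 10.42
tool_pos: [0.5255, 0.0358, 0.2725]
ee_rot: [-0.352, 1.57, -1.923]
wrist_force: [2.8, -0.5, -3.8]
width: 0.0005
```

```bash
python3 - <<'E'
from h import *
o=robot.get_obs()
for k in("time","tool_pos","ee_rot","wrist_force","width"):print(k,np.round(o[k],4))
s=robot.snapshot("wrist")
overlay(s,"wrist",(.545,.101),-2.36,"pics/ov13.png",zdrop=.004,crop=(50,0,450,300),sc=2)
E
```

```text
time 10.4167
tool_pos [0.5255 0.0358 0.2725]
ee_rot [-0.3524  1.57   -1.9234]
wrist_force [ 2.7937 -0.4879 -3.7513]
width 0.0005
```

View pics/ov13.png

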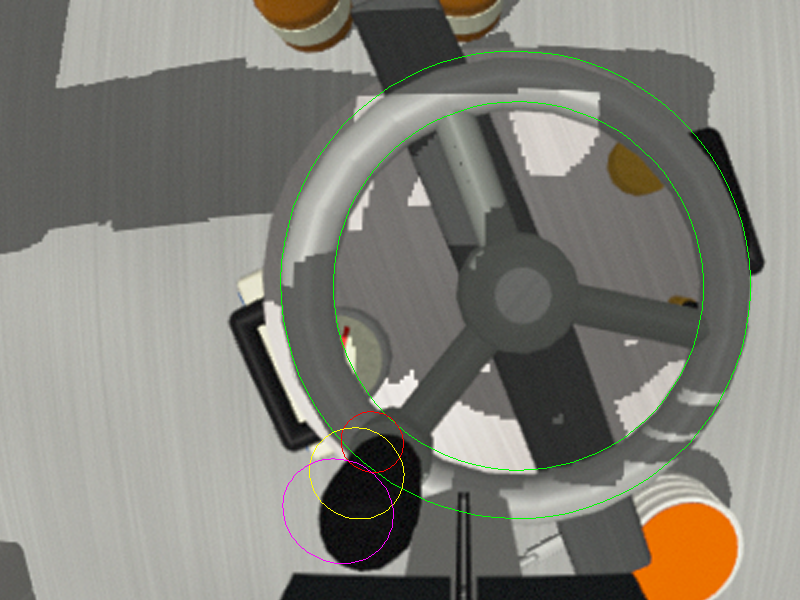

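Emit:
send_rows(
  increments=[
    [-1,0,-0.0015,-0.0005,0],
    [-1,0,-0.003,-0.001,0],
    [-1,0,-0.0045,-0.0015,0],
    [-1,0,-0.006,-0.002,0],
    [-1,0,-0.006,-0.002,0],
  ],
)

```text
time: 10.88
tool_pos: [0.5197, 0.0376, 0.2725]
ee_rot: [-0.456, 1.57, -2.027]
wrist_force: [3.3, -1.5, -3.3]
width: 0.0006
```

Emit:
send_rows(
  increments=[
    [-1,0,0.004,0,0],
    [-1,0,0.008,0.002,0],
    [-1,0,0.014,0.004,0],
    [-1,0,0.018,0.006,0],
    [-1,0,0.018,0.006,0],
  ],
)

```text
time: 11.3
tool_pos: [0.5385, 0.0316, 0.272]
ee_rot: [-1.586, 1.569, 3.126]
wrist_force: [-0.2, -0.8, -2.7]
width: 0.0001
```

```bash
python3 - <<'E'
from h import *
o=robot.get_obs()
for k in("time","tool_pos","ee_rot","wrist_force","width"):print(k,np.round(o[k],4))
s=robot.snapshot("wrist")
overlay(s,"wrist",(.545,.101),-2.36,"pics/ov14.png",zdrop=.004,crop=(50,0,450,300),sc=2)
E
```

```text
time 11.3
tool_pos [0.5385 0.0316 0.272 ]
ee_rot [-1.5858  1.5695  3.1262]
wrist_force [-0.1758 -0.815  -2.6533]
width 0.0001
```

View pics/ov14.png

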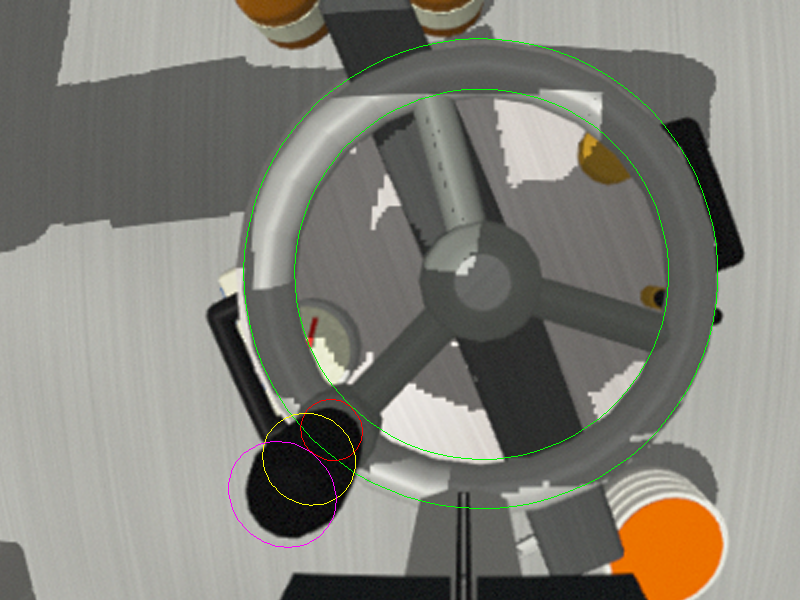

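Emit:
send_rows(
  increments=[
    [-1,-0.03,0.002,0.006,0],
    [-1,-0.06,0.002,0.006,0],
    [-1,-0.09,0.002,0.006,0],
    [-1,-0.11,0.002,0.006,0],
    [-1,-0.11,0.002,0.006,0],
  ],
)

```text
time: 11.77
tool_pos: [0.5408, 0.026, 0.3881]
ee_rot: [1.532, 1.561, -0.039]
wrist_force: [-0.7, -0.2, -1.8]
width: 0.0003
```

Emit:
send_rows(
  increments=[
    [-1,0,0,0,0],
    [-1,0,0,0,0],
    [-1,0,0,0,0],
    [-1,0,0,0,0],
  ],
)

```text
time: 12.1
tool_pos: [0.5395, 0.026, 0.3802]
ee_rot: [-1.628, 1.567, 3.085]
wrist_force: [-0.5, -0.2, -1.5]
width: 0.0006
```

```bash
python3 - <<'E'
from h import *
o=robot.get_obs()
for k in("time","tool_pos","wrist_force","qvel"):print(k,np.round(o[k],4))
overlay(robot.snapshot("scene"),"scene",(.545,.101),-2.36,"pics/ov15.png",zdrop=.004,crop=(200,110,400,290),sc=3)
E
```

```text
time 12.1
tool_pos [0.5395 0.026  0.3802]
wrist_force [-0.4801 -0.1899 -1.5369]
qvel [-0.0002 -0.0032 -0.0106  0.0008  0.0009  0.0018]
```

View pics/ov15.png

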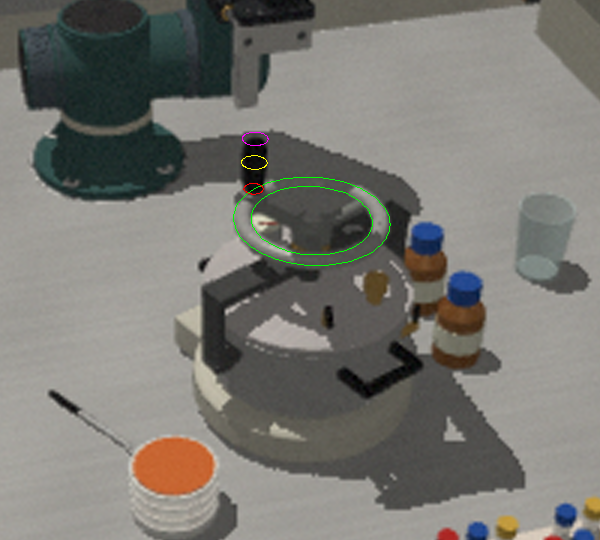

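The handle is back at its start angle, the arm is clear above it, and nothing in view on the bench has shifted, so I'm handing in.

```bash
python3 -c "
from bench import robot
print(robot.close_job())"
```

```text
the job is handed in; nothing more can be done
None
```

I pushed the hand wheel one full turn clockwise by its handle with the shut fingertips, then lifted clear and handed the job in at about 12 s of the 54 s allowed. `close_job` gives no verdict, so the result below comes from my own checks.

- **Wheel angle:** in the final wrist picture, taken from almost the same pose as the one before pushing, the handle and spokes are within a few pixels of where they started. I put the error at about 0.05 rad or less, against the 0.2 rad allowed. The scene camera agrees.
- **Push force:** the horizontal wrist force read about 3–6 N at the end of each push, against the 20 N limit. That is only a proxy for the handle contact force, sampled at the end of each move. The vertical reading drifted down to about −6.7 N during the push and was −1.5 N once clear.
- **Clear of everything:** the fingertips ended at 0.38 m, about 66 mm above the handle top, with the arm nearly still.
- **Things on the bench:** in the last scene picture the bottles, dishes, beaker and spatula stand where they were. I did not look at the burner or tip box again, but the arm never came near them.

No check failed. The pushing moves matched the predicted handle angle to about 0.05 rad all the way round.

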